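# Fit the empty grounds container to the coffee grinder

### The job

The coffee grinder on the kitchen table has been put back together and only lacks its grounds container. Of the two smoky containers on the straw mat, one is in use as a parts tray (a brass burr and a red knob lie in it): leave it and its parts where they are. Take the empty one, set it upright on the grinder's base and slide it lengthwise between the guides under the spout until it is fully home against the back, then let go; do not disturb the flashlight, screwdriver or cup.

Things in the scene. Friction and masses are not known exactly. Their poses are not given: they have to be found in the camera images.
- grinder: fixed steel and black coffee grinder, 130 mm wide, 400 tall, left or right of the mat. Origin: on the table below the middle of its head's front face; x runs from its front to its back, within 0.35 rad of world +x; a container slides in towards +x. Base plate: top 10 mm above the table, x -90 to 160 mm. Head overhangs x 0 to 160 mm, underside 150 mm up; its spout reaches down to 115 mm.
- bay_mouth (a point): middle of the bay's mouth on the base plate (grinder x = 0, y = 0, z = 10 mm), axes as the grinder's. From here two guide cheeks, 76 mm apart and 34 mm high, run 70 mm back to the column's flat face, the back stop; flared lead-ins reach 26 mm forward (about 100 mm wide there).
- home (a point): where the centre of a container's underside lies when fully home against the back stop (grinder x = -5, y = 0, z = 10 mm), axes as the grinder's. The container then covers grinder x = -80 to 70 mm: its front 80 mm stay in the open, where it can be held from above.
- mat: round straw mat, 310 mm across, 6 mm thick, fixed to the table. Origin: its centre on the table. The two containers stand on it side by side, long sides roughly parallel, centres about 150 mm apart.
- container_a: one of two identical open-topped boxes of smoky see-through plastic with a dark rim, 150 mm long (x), 64 wide (y), 60 high, walls and floor 4 mm, 0.1 to 0.25 kg, both ends alike (either may go in first). Origin: centre of its underside, z up. Stands on the mat at any yaw. In each trial this one or the other holds the burr and knob; the remaining one is empty.
- container_b: one of two identical open-topped boxes of smoky see-through plastic with a dark rim, 150 mm long (x), 64 wide (y), 60 high, walls and floor 4 mm, 0.1 to 0.25 kg, both ends alike (either may go in first). Origin: centre of its underside, z up. Stands on the mat at any yaw. In each trial this one or the other holds the burr and knob; the remaining one is empty.
- burr_mid (a point): middle of the loose brass burr, a cone 34 mm across and 26 mm high (13 mm above its underside), which lies on the floor of the container in use as a parts tray.
- knob_mid (a point): middle of the loose red plastic knob, 30 mm across and 20 mm high (10 mm above its underside), which lies in the same container as the burr.
- flashlight: black pocket flashlight lying on the table, 113 mm long along its x, 32 mm thick; a bystander. Origin: its underside, near the middle.
- screwdriver: screwdriver with a red handle lying on the table, 190 mm long along its x; a bystander. Origin: its underside, near the middle.
- cup: white mug, 84 mm across, 75 mm high, standing on the table; a bystander. Origin: centre of its underside.

How it is judged:
At the end, for the whole second after the job is handed in: The empty container is upright on the grinder's base plate (4 mm, 0.08 rad), between the guides (12 mm, 0.15 rad, either end first), within 8 mm of the back stop, at rest; the other still stands within 25 mm of its start with burr and knob in it (((x of burr_mid in the frame of container_b between -0.075 and 0.075 m and y of burr_mid in the frame of container_b between -0.032 and 0.032 m and x of knob_mid in the frame of container_b between -0.075 and 0.075 m and y of knob_mid in the frame of container_b between -0.032 and 0.032 m and distance of container_b from where it was at the start of the episode below 0.025 m and angle between container_b's own z axis and vertical below 0.1 rad and linear speed of each of container_b, container_a below 0.02 m/s and x of container_a in the frame of grinder between -0.013 and 0.002 m and y of container_a in the frame of grinder between -0.012 and 0.012 m and z of container_a in the frame of grinder between 0.006 and 0.014 m and angle between the x axis of container_a and the x axis of grinder, either way round below 0.15 rad and angle between container_a's own z axis and vertical below 0.08 rad) or (x of burr_mid in the frame of container_a between -0.075 and 0.075 m and y of burr_mid in the frame of container_a between -0.032 and 0.032 m and x of knob_mid in the frame of container_a between -0.075 and 0.075 m and y of knob_mid in the frame of container_a between -0.032 and 0.032 m and distance of container_a from where it was at the start of the episode below 0.025 m and angle between container_a's own z axis and vertical below 0.1 rad and linear speed of each of container_a, container_b below 0.02 m/s and x of container_b in the frame of grinder between -0.013 and 0.002 m and y of container_b in the frame of grinder between -0.012 and 0.012 m and z of container_b in the frame of grinder between 0.006 and 0.014 m and angle between the x axis of container_b and the x axis of grinder, either way round below 0.15 rad and angle between container_b's own z axis and vertical below 0.08 rad))); the robot touches nothing.
It fails at once if the container in use, or its parts, carried off: the burr or the knob moved more than 60 mm (distance of any of burr_mid, knob_mid from where it was at the start of the episode above 0.06 m).
It fails at once if the flashlight, the screwdriver or the cup moved more than 30 mm (distance of any of flashlight, screwdriver, cup from where it was at the start of the episode above 0.03 m).
It also fails if it takes over 54 s, if anything falls off the work surface, if the arm or the gripper's body presses on something with over 40 N, if the wrist force passes 120 N, or if a joint passes its speed limit or range.

### The arm

A 7-joint arm with a two-finger parallel gripper is mounted at the origin on the work surface. World frame = base frame: x ahead of the robot, y to its left, z up, the work surface at z = 0. Lengths are in m, angles in rad, forces in N, time in s.
With the tool pointing down it reaches from about 0.425 to 0.875 m from the base axis. Payload 4.7 kg.
Tool frame: the origin (TCP) lies at the very end of the fingers, on their centre line; the grasp point (between the pads) lies 19 mm behind it; z points along the fingers, y is the line along which they close (so a half turn about z gives the same grasp; the last joint's range is limited). The gripper opens to 87 mm and grips with 3 to 60 N. Pads are 19 mm wide; open, the fingers measure 117 mm over their backs; the gripper's body (75 mm by 190 mm) begins 51 mm behind the grasp point.
Start: joints at [1.163, 0.321, -0.07, 1.45, 0.023, 1.371, -0.057], TCP at [0.266, -0.593, 0.201] pointing down, gripper open.
Joint ranges: [-2.86, 2.86], [-0.3, 2.09], [-1.38, 1.24], [0.06, 2.45], [-1.56, 4.7], [0.09, 2.05], [-2.69, 2.69]. Speed limits (rad/s): [2.57, 2.57, 3.14, 3.14, 3.14, 3.14, 3.14].

### API

Orientations are given as a rotation vector (axis times angle).
In Python, from bench import ctrl, vision gives the robot as it stands.
- The arm moves only by the tool jog_arm, never from a script. Its argument "increments" is a list of rows, each an object of numbers: "tx", "ty", "tz": the shift along the tool's x, y, z in mm; "wx", "wy", "wz": the turn, a rotation vector about the tool's x, y, z in rad; "gripper": the opening, from 0 (shut) to 1 (fully open). In form: [{"tx": .., "ty": .., "tz": .., "wx": .., "wy": .., "wz": .., "gripper": ..}, ...]. A call has exactly 5 rows; each row is the pose to reach, as a shift and turn from the pose commanded when the call began, along the tool's axes at that moment; what a row does not reach only later rows make up. A row lasts 1/12 s, in which the tool goes at most 41.7 mm and 7.16 degrees, less where a joint would pass 70% of its speed; a pose out of reach is approached as far as the arm can. A call with a gripper value outside its range is refused whole. The fingers move at their own pace and stop on an object; "grip_force" is the grip in N (left out, the last holds). Time passes only in rows, so rows that repeat a pose let the fingers close, or fill a call up. It gives the time, the measured TCP pose, the force, the opening and the grip force at its end, in the units of the state.
- ctrl.get_state(): the state, without advancing time (a new reading comes with each control period).
- vision.get_image(name): name is "scene" or "top" or "wrist"; returns a dict with "color" (480x640x3 uint8, blue, green, red), "fx", "fy", "cx", "cy" (pixels), "extrinsics" (4x4, takes a point from world to camera coordinates). Camera axes: x right, y down, z forward; pixel columns grow to the right and rows downward; lengths in m; the calibration is good to about 2 mm. A picture is of the moment at which its call begins. There is no depth.
- ctrl.close_job(): hands the job in; it is judged then, once.
Trained networks look in the newest picture that a camera, given by its name, has taken for a name from the list of things; names that differ only in an ending like _2 or _b are one class to them, and where a whole thing is asked for, a point or a joint stands for the part that bears it (a point fixed in the world has none). Each returns a list of dicts, best first, with "conf" (0 to 1); they miss things now and then, are a little off and sometimes report something else, mostly with a low value. They report only what shows in the picture. A call takes as long as a camera call.
- vision.spot_in(camera, thing): "bbox" ([left, top, right, bottom] in pixels, round what is visible of it).
The state is a dict: "time": time; "joint_positions": joint angles; "qd": joint speeds; "joint_torque": joint torques, N m; "position": TCP position; "tool_rot": TCP orientation; "ft_force": force on the tool from outside, world axes, zero at the start; "torque": the same for the moment, N m; "grip_width": opening from 0.0 (shut) to 1.0 (fully open); "grip_force": force on a finger pad.
Only numpy, scipy, OpenCV 4.12 (cv2) and the standard library are available. Lean on these libraries where they do the work, as an engineer would, in place of code of your own. Each camera call takes 0.05 s, during which the arm holds its last target. There are 200 camera calls.

## Working session

There is one attempt and no reset: what is moved stays moved. The work goes in short steps, Python scripts to look and compute and a tool call to move; the robot and the scene stay as the last step left them, time stands still between calls to the robot, and variables do not carry over. Pictures are saved under pics/ and viewed, at most 10 in all, crops included, and the job is handed in when it is done.

Besides the shell and the picture viewer there is one more tool, called after "Call:" as a command line: name --argument value ..., lists and objects as JSON in quotes. jog_arm: Moves the arm, as the interface text tells. Its arguments: {"type":"object","properties":{"increments":{"type":"array"},"grip_force":{"type":"number"}},"required":["increments"]}

```bash
mkdir -p pics
python3 - <<'E'
from bench import ctrl, vision
import cv2, numpy as np
for n in ("scene","top"):
    im=vision.get_image(n); cv2.imwrite(f"pics/{n}1.png",im["color"])
    np.savez(f"{n}_cal.npz",K=np.array([im["fx"],im["fy"],im["cx"],im["cy"]]),E=np.array(im["extrinsics"]))
    print(n,im["fx"],im["cx"],im["cy"],np.round(im["extrinsics"],3).tolist())
for t in ("container_a","grinder","burr_mid","knob_mid"):
    print(t,vision.spot_in("top",t))
s=ctrl.get_state();print(s["position"],s["tool_rot"],s["grip_width"],s["time"])
E
```

```text
scene 436.87371221985336 324.49479577027324 236.03131324241957 [[0.997, -0.082, -0.008, -0.58], [-0.077, -0.894, -0.441, 0.141], [0.029, 0.44, -0.898, 0.966], [0.0, 0.0, 0.0, 1.0]]
top 541.683607213387 312.63115564164826 229.65885349540264 [[-0.019, -1.0, -0.011, 0.117], [-0.999, 0.02, -0.039, 0.572], [0.039, 0.01, -0.999, 1.252], [0.0, 0.0, 0.0, 1.0]]
container_a [{'bbox': [396.3, 181.3, 461.4, 248.9], 'conf': 0.78}, {'bbox': [440.9, 227.7, 514.4, 294.4], 'conf': 0.58}, {'bbox': [193.5, 141.4, 301.8, 281.0], 'conf': 0.18}]
grinder [{'bbox': [191.8, 141.3, 301.5, 282.0], 'conf': 0.82}]
burr_mid [{'bbox': [431.7, 200.9, 445.4, 218.0], 'conf': 0.52}, {'bbox': [194.1, 141.0, 302.9, 279.8], 'conf': 0.33}]
knob_mid [{'bbox': [412.4, 219.7, 424.2, 232.0], 'conf': 0.68}]
[ 0.26598687 -0.59288971  0.2006326 ] [-3.07145803e+00 -6.57596071e-01  3.38109444e-04] 1.0019059708044948 0.3
```

View pics/top1.png

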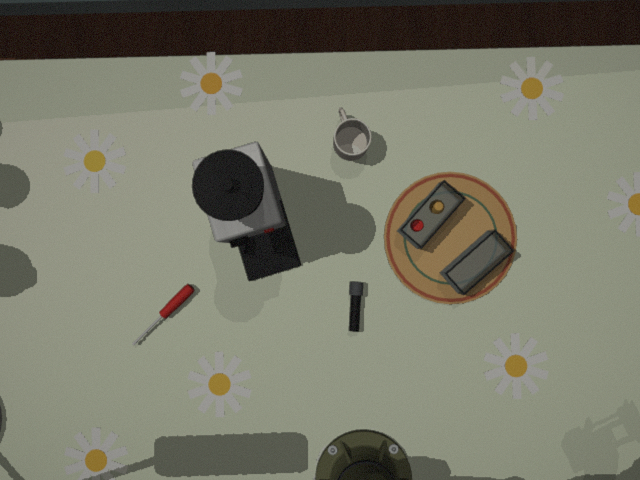

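View pics/scene1.png

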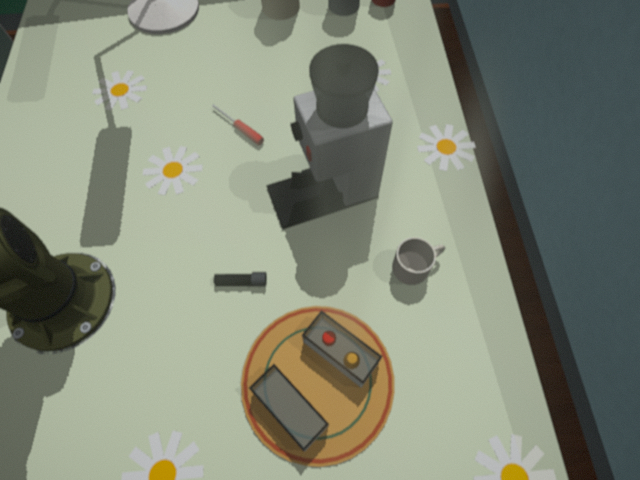

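The top view shows the grinder at left, with its base plate front corners near (249,280) and (300,265). The tray with burr and knob is at (432,215) and the empty container at (478,262). Next I'll zoom in for the corners.

```bash
cat > h.py <<'E'
import numpy as np
def ray(K,E,u,v,z):
    R,t=E[:3,:3],E[:3,3]; c=-R.T@t
    d=R.T@np.array([(u-K[2])/K[0],(v-K[3])/K[1],1.]); return c+d*(z-c[2])/d[2]
def proj(K,E,p):
    q=E[:3,:3]@np.asarray(p)+E[:3,3]; return q[:2]/q[2]*K[:2]+K[2:]
E
python3 - <<'E'
import cv2,numpy as np
im=cv2.imread("pics/top1.png")
a=cv2.resize(im[222:302,435:515],None,fx=5,fy=5,interpolation=cv2.INTER_CUBIC)
b=cv2.resize(im[210:290,225:305],None,fx=5,fy=5,interpolation=cv2.INTER_CUBIC)
cv2.imwrite("pics/crop1.png",np.clip(np.hstack([a,b])*1.6,0,255).astype(np.uint8))
E
```

```text
(no output)
```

View pics/crop1.png

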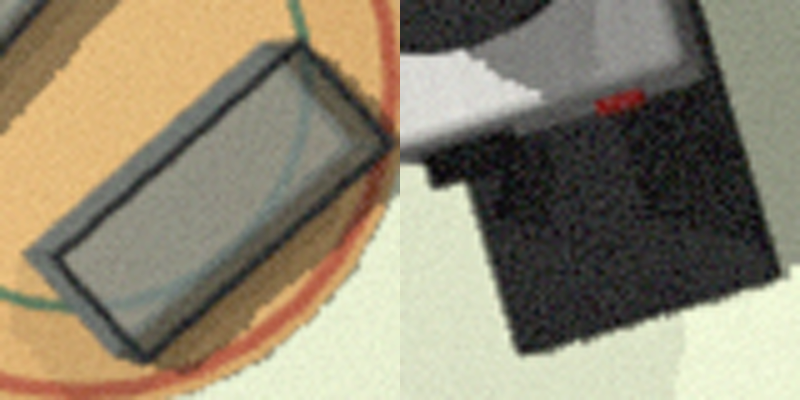

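Run:
```python
from h import *
d=np.load("top_cal.npz");K,E=d["K"],d["E"]
c=[ray(K,E,x/5-.4+435,y/5-.4+222,.066)[:2] for x,y in [(300,40),(395,145),(150,362),(52,258)]]
c=np.array(c);print("rim",c.round(4).tolist(),"sides",np.linalg.norm(np.roll(c,-1,0)-c,axis=1).round(4));print("ctr",c.mean(0))
l=(c[0]-c[3])+(c[1]-c[2]);print("yaw",np.arctan2(l[1],l[0]))
g=np.array([ray(K,E,x/5-.4+225,y/5-.4+210,.01)[:2] for x,y in [(120,355),(382,275),(300,0),(72,180)]])
print("base",g.round(4).tolist(),np.linalg.norm(g[1]-g[0]))
f=g[0]-g[1];yaw=np.arctan2(f[1],f[0])-np.pi/2
s=g[2]-g[1];print("yaw front",yaw,"yaw side",np.arctan2(s[1],s[0]), "left side",np.arctan2(*(g[3]-g[0])[::-1]))
m=(g[0]+g[1])/2
for y in(yaw,np.arctan2(s[1],s[0])):
  x=np.array([np.cos(y),np.sin(y)]);print("origin",m+.09*x,"home",m+.085*x)
```

```text
rim [[0.5645, -0.2999], [0.517, -0.3404], [0.4231, -0.2291], [0.4699, -0.1871]] sides [0.0624 0.1456 0.0628 0.1472]
ctr [ 0.49359907 -0.26414052]
yaw -0.8714864089503348
base [[0.4588, 0.2567], [0.4936, 0.1339], [0.6228, 0.1699], [0.5407, 0.2779]] 0.12763569713807751
yaw front 0.2766190884488855 yaw side 0.2716358513240794 left side 0.2535670211891919
origin [0.56278302 0.21987637] home [0.5579731  0.21851085]
origin [0.56290443 0.21944463] home [0.55808776 0.21810309]
```

```bash
cat >> h.py <<'E'
from scipy.spatial.transform import Rotation as Ro
def plan(pos,yaw,n=1,start=None):
    """n equal calls from the present pose (or start=(pos,yaw)) to pos, tool-x yaw, pointing down; prints tool-axis shifts"""
    if start is None:
        from bench import ctrl
        s=ctrl.get_state(); x=Ro.from_rotvec(s["tool_rot"]).as_matrix()
        p=np.array(s["position"]); y=np.arctan2(x[1,0],x[0,0])
        print("t",s["time"],"p",p.round(4),"yaw",round(y,4),"tilt",x[:,2].round(3),"grip",s["grip_width"],"F",np.round(s["ft_force"],1))
    else: p,y=np.array(start[0]),start[1]
    dy=(yaw-y+np.pi)%(2*np.pi)-np.pi; dp=(np.array(pos)-p)/n
    for i in range(n):
        a=y+dy*i/n; c,s_=np.cos(a),np.sin(a)
        print("tx %.1f ty %.1f tz %.1f wz %.3f"%(1e3*(dp[0]*c+dp[1]*s_),1e3*(dp[0]*s_-dp[1]*c),-1e3*dp[2],-dy/n))
E
python3 -c "
from h import *
yc=-0.871;d=np.array([np.cos(yc),np.sin(yc)]);g=np.array([.4936,-.264])-.055*d;print(g)
plan([*g,.18],yc+np.pi,3)"
```

```text
[ 0.4581766  -0.22192646]
t 0.3 p [ 0.266  -0.5929  0.2006] yaw 0.4218 tilt [-0.  0. -1.] grip 1.0019059708044948 F [ 0.3 -0.5  0.2]
tx 109.1 ty -86.6 tz 6.9 wz -0.616
tx 139.1 ty -7.6 tz 6.9 wz -0.616
tx 117.9 ty 74.2 tz 6.9 wz -0.616
```

Call:
jog_arm --increments '[{"tx": 22, "ty": -17, "tz": 1.4, "wz": -0.123, "gripper": 1}, {"tx": 44, "ty": -35, "tz": 2.8, "wz": -0.246, "gripper": 1}, {"tx": 65, "ty": -52, "tz": 4.2, "wz": -0.37, "gripper": 1}, {"tx": 87, "ty": -69, "tz": 5.6, "wz": -0.493, "gripper": 1}, {"tx": 109, "ty": -87, "tz": 7, "wz": -0.616, "gripper": 1}]'

```text
validation failed for argument at $.in...
```

Call:
jog_arm --increments '[{"tx": 28, "ty": -1.5, "tz": 1.4, "wz": -0.123, "gripper": 1}, {"tx": 56, "ty": -3, "tz": 2.8, "wz": -0.246, "gripper": 1}, {"tx": 83, "ty": -4.5, "tz": 4.2, "wz": -0.37, "gripper": 1}, {"tx": 111, "ty": -6, "tz": 5.6, "wz": -0.493, "gripper": 1}, {"tx": 139, "ty": -7.6, "tz": 7, "wz": -0.616, "gripper": 1}]'

```text
validation failed for argument at $.in...
```

Call:
jog_arm --increments '[{"tx": 24, "ty": 15, "tz": 1.4, "wz": -0.123, "gripper": 1}, {"tx": 47, "ty": 30, "tz": 2.8, "wz": -0.246, "gripper": 1}, {"tx": 71, "ty": 44, "tz": 4.2, "wz": -0.37, "gripper": 1}, {"tx": 94, "ty": 59, "tz": 5.6, "wz": -0.493, "gripper": 1}, {"tx": 118, "ty": 74, "tz": 7, "wz": -0.616, "gripper": 1}]'

```text
validation failed for argument at $.in...
```

Run:
```python
from h import *
from bench import vision
import cv2
plan([.4582,-.2219,.18],-.871+np.pi)
im=vision.get_image("wrist");K=np.array([im["fx"],im["fy"],im["cx"],im["cy"]]);E=np.array(im["extrinsics"])
np.savez("w1.npz",K=K,E=E)
c=im["color"].copy()
cv2.imwrite("pics/w1.png",cv2.convertScaleAbs(c,alpha=1.4))
d=np.array([np.cos(-.871),np.sin(-.871)]);n=np.array([-d[1],d[0]])
for a,b in((1,1),(1,-1),(-1,-1),(-1,1)): print(proj(K,E,[*(np.array([.4936,-.264])+.075*a*d+.032*b*n),.066]).round(1))
```

```text
t 0.3 p [ 0.266  -0.5929  0.2006] yaw 0.4218 tilt [-0.  0. -1.] grip 1.0019059708044948 F [ 0.3 -0.5  0.2]
tx 327.3 ty -259.8 tz 20.6 wz -1.849
[  59.5 -483.6]
[ 109.5 -328.9]
[-114.7 -236.9]
[-179.2 -376.6]
```

View pics/w1.png

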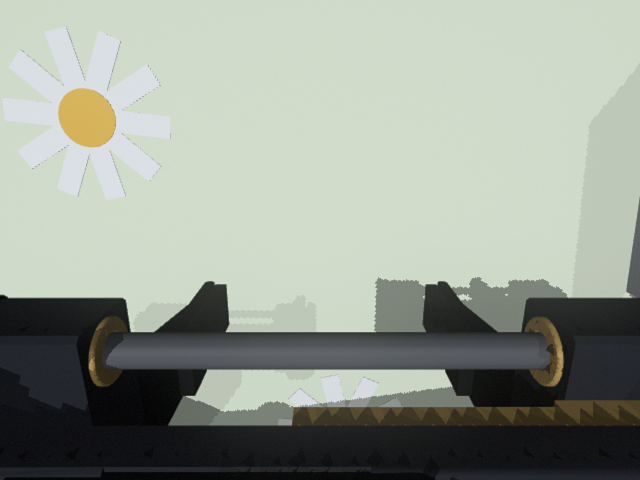

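The moves were refused, so the arm hasn't moved; the wrist picture shows only the table at the start pose. I'll retry with every field in each row.

Call:
jog_arm --increments '[{"tx": 22, "ty": -17, "tz": 1.4, "wx": 0, "wy": 0, "wz": -0.123, "gripper": 1}, {"tx": 44, "ty": -35, "tz": 2.8, "wx": 0, "wy": 0, "wz": -0.246, "gripper": 1}, {"tx": 65, "ty": -52, "tz": 4.2, "wx": 0, "wy": 0, "wz": -0.37, "gripper": 1}, {"tx": 87, "ty": -69, "tz": 5.6, "wx": 0, "wy": 0, "wz": -0.493, "gripper": 1}, {"tx": 109, "ty": -87, "tz": 7, "wx": 0, "wy": 0, "wz": -0.616, "gripper": 1}]'

```text
time: 0.77
position: [0.3304, -0.468, 0.1939]
tool_rot: [2.723, 1.566, -0.0]
ft_force: [0.3, 0.1, -0.1]
grip_width: 1.002
grip_force: 0.0
```

Call:
jog_arm --increments '[{"tx": 28, "ty": -1.5, "tz": 1.4, "wx": 0, "wy": 0, "wz": -0.123, "gripper": 1}, {"tx": 56, "ty": -3, "tz": 2.8, "wx": 0, "wy": 0, "wz": -0.246, "gripper": 1}, {"tx": 83, "ty": -4.5, "tz": 4.2, "wx": 0, "wy": 0, "wz": -0.37, "gripper": 1}, {"tx": 111, "ty": -6, "tz": 5.6, "wx": 0, "wy": 0, "wz": -0.493, "gripper": 1}, {"tx": 139, "ty": -7.6, "tz": 7, "wx": 0, "wy": 0, "wz": -0.616, "gripper": 1}]'

```text
time: 1.18
position: [0.3945, -0.3443, 0.1871]
tool_rot: [2.12, 2.318, -0.0]
ft_force: [0.0, -0.6, -0.4]
grip_width: 0.999
grip_force: 0.0
```

Call:
jog_arm --increments '[{"tx": 24, "ty": 15, "tz": 1.4, "wx": 0, "wy": 0, "wz": -0.123, "gripper": 1}, {"tx": 47, "ty": 30, "tz": 2.8, "wx": 0, "wy": 0, "wz": -0.246, "gripper": 1}, {"tx": 71, "ty": 44, "tz": 4.2, "wx": 0, "wy": 0, "wz": -0.37, "gripper": 1}, {"tx": 94, "ty": 59, "tz": 5.6, "wx": 0, "wy": 0, "wz": -0.493, "gripper": 1}, {"tx": 118, "ty": 74, "tz": 7, "wx": 0, "wy": 0, "wz": -0.616, "gripper": 1}]'

```text
time: 1.6
position: [0.4584, -0.2207, 0.1801]
tool_rot: [1.318, 2.851, -0.001]
ft_force: [-0.1, -0.3, 0.1]
grip_width: 1.003
grip_force: 0.0
```

Run:
```python
from h import *
from bench import vision
import cv2
plan([.4582,-.2219,.18],-.871+np.pi)
im=vision.get_image("wrist");K=np.array([im["fx"],im["fy"],im["cx"],im["cy"]]);E=np.array(im["extrinsics"])
np.savez("w2.npz",K=K,E=E)
cv2.imwrite("pics/w2.png",cv2.convertScaleAbs(im["color"],alpha=1.4))
d=np.array([np.cos(-.871),np.sin(-.871)]);n=np.array([-d[1],d[0]])
for a,b in((1,1),(1,-1),(-1,-1),(-1,1)): print(proj(K,E,[*(np.array([.4936,-.264])+.075*a*d+.032*b*n),.066]).round(1))
```

```text
t 1.6 p [ 0.4584 -0.2207  0.1801] yaw 2.2756 tilt [ 0.    -0.001 -1.   ] grip 1.0030970571580096 F [-0.1 -0.3  0.1]
tx -0.8 ty -0.9 tz 0.1 wz 0.005
[359.5 373.2]
[285.2 373. ]
[280.1 201.3]
[364.9 201.6]
```

View pics/w2.png

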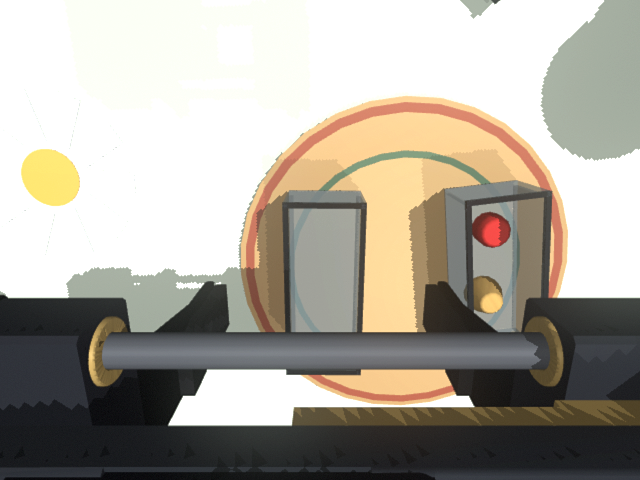

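The wrist view shows the empty container with rim corners at (283,204) and (366,204), within about 2 px of prediction. The tray is to its right, clear of the fingers by about 50 mm. I'll descend, grip and lift.

Call:
jog_arm --increments '[{"tx": 0, "ty": 1, "tz": 35, "wx": 0, "wy": 0, "wz": 0.004, "gripper": 1}, {"tx": 0, "ty": 1, "tz": 70, "wx": 0, "wy": 0, "wz": 0.004, "gripper": 1}, {"tx": 0, "ty": 1, "tz": 105, "wx": 0, "wy": 0, "wz": 0.004, "gripper": 1}, {"tx": 0, "ty": 1, "tz": 133, "wx": 0, "wy": 0, "wz": 0.004, "gripper": 1}, {"tx": 0, "ty": 1, "tz": 150, "wx": 0, "wy": 0, "wz": 0.004, "gripper": 1}]'

```text
time: 2.07
position: [0.4566, -0.2203, 0.0268]
tool_rot: [-1.331, -2.841, -0.0]
ft_force: [0.1, 0.1, -0.3]
grip_width: 1.002
grip_force: 0.0
```

Call:
jog_arm --increments '[{"tx": 0, "ty": 0, "tz": 0, "wx": 0, "wy": 0, "wz": 0, "gripper": 0.5}, {"tx": 0, "ty": 0, "tz": 0, "wx": 0, "wy": 0, "wz": 0, "gripper": 0.5}, {"tx": 0, "ty": 0, "tz": 0, "wx": 0, "wy": 0, "wz": 0, "gripper": 0.5}, {"tx": 0, "ty": 0, "tz": 0, "wx": 0, "wy": 0, "wz": 0, "gripper": 0.5}, {"tx": 0, "ty": 0, "tz": 0, "wx": 0, "wy": 0, "wz": 0, "gripper": 0.5}]' --grip_force 50

```text
time: 2.48
position: [0.4599, -0.222, 0.0317]
tool_rot: [1.331, 2.842, -0.001]
ft_force: [-0.7, -0.1, 3.4]
grip_width: 0.727
grip_force: 50.0
```

Call:
jog_arm --increments '[{"tx": 0, "ty": 0, "tz": 0, "wx": 0, "wy": 0, "wz": 0, "gripper": 0.4}, {"tx": 0, "ty": 0, "tz": 0, "wx": 0, "wy": 0, "wz": 0, "gripper": 0.4}, {"tx": 0, "ty": 0, "tz": 0, "wx": 0, "wy": 0, "wz": 0, "gripper": 0.4}, {"tx": 0, "ty": 0, "tz": 0, "wx": 0, "wy": 0, "wz": 0, "gripper": 0.4}, {"tx": 0, "ty": 0, "tz": 0, "wx": 0, "wy": 0, "wz": 0, "gripper": 0.4}]'

```text
time: 2.9
position: [0.4599, -0.2219, 0.0317]
tool_rot: [1.331, 2.842, -0.001]
ft_force: [-1.0, 0.0, 7.3]
grip_width: 0.731
grip_force: 50.0
```

Call:
jog_arm --increments '[{"tx": 0, "ty": 0, "tz": -10, "wx": 0, "wy": 0, "wz": 0, "gripper": 0.4}, {"tx": 0, "ty": 0, "tz": -30, "wx": 0, "wy": 0, "wz": 0, "gripper": 0.4}, {"tx": 0, "ty": 0, "tz": -55, "wx": 0, "wy": 0, "wz": 0, "gripper": 0.4}, {"tx": 0, "ty": 0, "tz": -75, "wx": 0, "wy": 0, "wz": 0, "gripper": 0.4}, {"tx": 0, "ty": 0, "tz": -85, "wx": 0, "wy": 0, "wz": 0, "gripper": 0.4}]'

```text
time: 3.32
position: [0.4599, -0.2215, 0.1179]
tool_rot: [1.33, 2.842, -0.001]
ft_force: [0.2, -0.6, -1.9]
grip_width: 0.733
grip_force: 50.0
```

Run:
```python
from h import *
from bench import vision
import cv2
y=.272;x=np.array([np.cos(y),np.sin(y)]);p=np.array([.563,.2195])-.157*x;print(p)
plan([*p,.115],y+np.pi,3)
im=vision.get_image("wrist");cv2.imwrite("pics/w3.png",cv2.convertScaleAbs(im["color"],alpha=1.4)[100:420])
```

```text
[0.41177203 0.17732062]
t 3.3167 p [ 0.4599 -0.2215  0.1179] yaw 2.2659 tilt [ 0.003 -0.002 -1.   ] grip 0.7332453493486737 F [ 0.2 -0.6 -1.9]
tx 112.4 ty 72.8 tz 1.0 wz -0.383
tx 77.1 ty 109.5 tz 1.0 wz -0.383
tx 30.6 ty 130.3 tz 1.0 wz -0.383
```

View pics/w3.png

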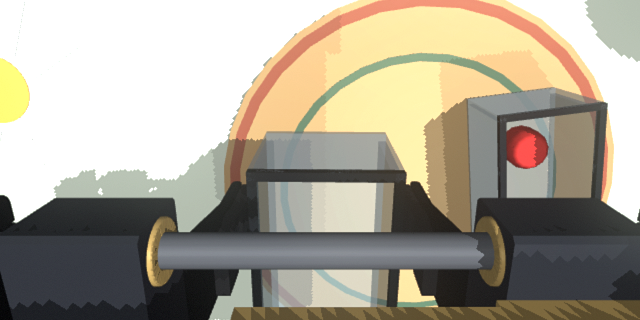

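The container is held level (rim at rows 270–280 of the full frame), with the tray undisturbed. I'll carry it to the grinder.

Call:
jog_arm --increments '[{"tx": 18, "ty": 12, "tz": 0, "wx": 0, "wy": 0, "wz": -0.06, "gripper": 0.4}, {"tx": 42, "ty": 27, "tz": 0, "wx": 0, "wy": 0, "wz": -0.14, "gripper": 0.4}, {"tx": 66, "ty": 43, "tz": 0, "wx": 0, "wy": 0, "wz": -0.23, "gripper": 0.4}, {"tx": 90, "ty": 58, "tz": 0, "wx": 0, "wy": 0, "wz": -0.31, "gripper": 0.4}, {"tx": 112, "ty": 73, "tz": 0, "wx": 0, "wy": 0, "wz": -0.383, "gripper": 0.4}]'

```text
time: 3.78
position: [0.4416, -0.0866, 0.1138]
tool_rot: [-0.76, -3.046, -0.0]
ft_force: [0.0, 0.3, -2.4]
grip_width: 0.728
grip_force: 50.0
```

Call:
jog_arm --increments '[{"tx": 15, "ty": 22, "tz": 0, "wx": 0, "wy": 0, "wz": -0.077, "gripper": 0.4}, {"tx": 31, "ty": 44, "tz": 0, "wx": 0, "wy": 0, "wz": -0.153, "gripper": 0.4}, {"tx": 46, "ty": 66, "tz": 0, "wx": 0, "wy": 0, "wz": -0.23, "gripper": 0.4}, {"tx": 62, "ty": 88, "tz": 0, "wx": 0, "wy": 0, "wz": -0.306, "gripper": 0.4}, {"tx": 77, "ty": 110, "tz": 0, "wx": 0, "wy": 0, "wz": -0.383, "gripper": 0.4}]'

```text
time: 4.2
position: [0.4259, 0.0462, 0.114]
tool_rot: [-0.167, -3.136, 0.001]
ft_force: [-0.1, -0.2, -1.6]
grip_width: 0.728
grip_force: 50.0
```

Call:
jog_arm --increments '[{"tx": 7, "ty": 28, "tz": 0, "wx": 0, "wy": 0, "wz": -0.08, "gripper": 0.4}, {"tx": 14, "ty": 58, "tz": 0, "wx": 0, "wy": 0, "wz": -0.17, "gripper": 0.4}, {"tx": 21, "ty": 88, "tz": 0, "wx": 0, "wy": 0, "wz": -0.26, "gripper": 0.4}, {"tx": 27, "ty": 115, "tz": 0, "wx": 0, "wy": 0, "wz": -0.34, "gripper": 0.4}, {"tx": 31, "ty": 130, "tz": 0, "wx": 0, "wy": 0, "wz": -0.383, "gripper": 0.4}]'

```text
time: 4.62
position: [0.4092, 0.1809, 0.1144]
tool_rot: [0.439, -3.11, -0.002]
ft_force: [1.0, -0.3, -2.1]
grip_width: 0.729
grip_force: 50.0
```

Run:
```python
from h import *
from bench import vision
import cv2
plan([.4118,.1773,.037],.272+np.pi)
im=vision.get_image("wrist");np.savez("w4.npz",K=np.array([im["fx"],im["fy"],im["cx"],im["cy"]]),E=np.array(im["extrinsics"]))
cv2.imwrite("pics/w4.png",cv2.convertScaleAbs(im["color"],alpha=1.6))
```

```text
t 4.6167 p [0.4092 0.1809 0.1144] yaw -2.8612 tilt [-0.001  0.001 -1.   ] grip 0.7289091673218173 F [ 1.  -0.3 -2.1]
tx -1.5 ty -4.2 tz 77.4 wz 0.008
```

View pics/w4.png

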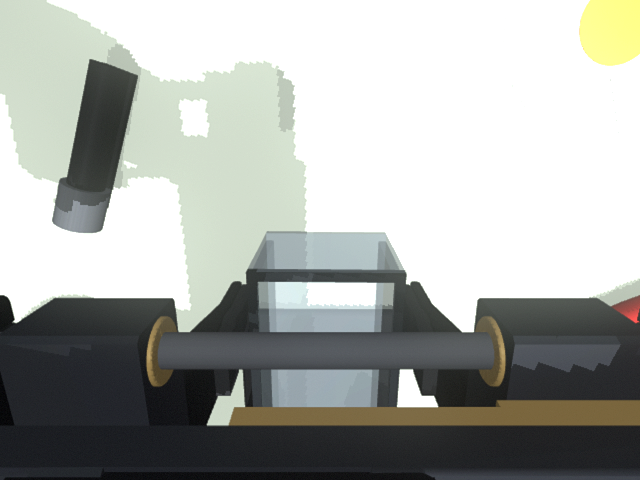

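The wrist camera faces the robot side; the container is still level in the grip and the flashlight at (95,150) is untouched. I'll lower it to a few mm above the plate and check with the fixed cameras.

Call:
jog_arm --increments '[{"tx": -1, "ty": -2, "tz": 15, "wx": 0, "wy": 0, "wz": 0.008, "gripper": 0.4}, {"tx": -1, "ty": -3, "tz": 35, "wx": 0, "wy": 0, "wz": 0.008, "gripper": 0.4}, {"tx": -1, "ty": -3, "tz": 55, "wx": 0, "wy": 0, "wz": 0.008, "gripper": 0.4}, {"tx": -1, "ty": -3, "tz": 68, "wx": 0, "wy": 0, "wz": 0.008, "gripper": 0.4}, {"tx": -1, "ty": -3, "tz": 72, "wx": 0, "wy": 0, "wz": 0.008, "gripper": 0.4}]'

```text
time: 5.08
position: [0.4102, 0.1732, 0.0402]
tool_rot: [0.412, -3.109, 0.001]
ft_force: [-0.7, -1.3, -2.2]
grip_width: 0.729
grip_force: 50.0
```

Run:
```python
from h import *
from bench import vision
import cv2
t=vision.get_image("top")["color"]; s=vision.get_image("scene")["color"]
cv2.imwrite("pics/top2.png",t);cv2.imwrite("pics/sc2.png",s)
plan([.4118,.1773,.040],.272+np.pi)
a=cv2.resize(t[190:310,225:325],None,fx=4,fy=4,interpolation=cv2.INTER_CUBIC)
b=cv2.resize(s[130:250,230:330],None,fx=4,fy=4,interpolation=cv2.INTER_CUBIC)
cv2.imwrite("pics/crop2.png",cv2.convertScaleAbs(np.hstack([a,b]),alpha=1.8))
```

```text
t 5.1833 p [0.4115 0.1741 0.0419] yaw -2.8773 tilt [-0.003 -0.    -1.   ] grip 0.7307851403529635 F [ 0.2  0.4 -2.2]
tx -1.2 ty 3.0 tz 1.9 wz -0.008
```

View pics/crop2.png

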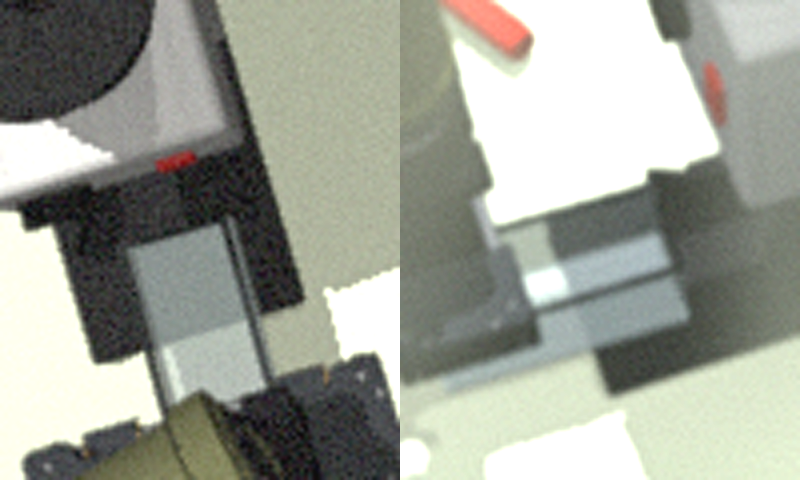

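Run:
```python
from h import *
d=np.load("top_cal.npz");K,E=d["K"],d["E"]
ps=lambda p:((proj(K,E,p)-[225,190]+.4)*4).round(0)
y=.264;x=np.array([np.cos(y),np.sin(y)]);n=np.array([-x[1],x[0]]);c=np.array([.4115,.1741])+.055*x
for b in(1,-1):
  for z in(.016,.076): print("cont",b,z,ps([*(c+.075*x+.032*b*n),z]), ps([*(c+.0*x+.032*b*n),z]))
y=.272;x=np.array([np.cos(y),np.sin(y)]);n=np.array([-x[1],x[0]]);o=np.array([.563,.2195])
for b in(1,-1):
  print("base",b,ps([*(o-.09*x+.064*b*n),.01]),"flare",ps([*(o-.026*x+.05*b*n),.044]))
print((c-o)@x,(c-o)@n)
```

```text
cont 1 0.016 [123. 243.] [159. 368.]
cont 1 0.076 [111. 243.] [148. 374.]
cont -1 0.016 [229. 213.] [265. 337.]
cont -1 0.076 [222. 211.] [260. 341.]
base 1 [ 96. 363.] flare [ 80. 251.]
base -1 [306. 300.] flare [248. 201.]
-0.10312903254164082 -0.0034691330673429707
```

The container end (left corner (130,248) in the crop) sits about 4–5 mm right of the bay axis, and the base corners match prediction. I'll shift it over and slide in.

Call:
jog_arm --increments '[{"tx": 0, "ty": 2.5, "tz": 3, "wx": 0, "wy": 0, "wz": -0.008, "gripper": 0.4}, {"tx": -4, "ty": 4, "tz": 5, "wx": 0, "wy": 0, "wz": -0.008, "gripper": 0.4}, {"tx": -20, "ty": 4, "tz": 5, "wx": 0, "wy": 0, "wz": -0.008, "gripper": 0.4}, {"tx": -36, "ty": 4, "tz": 5, "wx": 0, "wy": 0, "wz": -0.008, "gripper": 0.4}, {"tx": -50, "ty": 4, "tz": 5, "wx": 0, "wy": 0, "wz": -0.008, "gripper": 0.4}]'

```text
time: 5.6
position: [0.4617, 0.1923, 0.0387]
tool_rot: [-0.427, 3.11, -0.001]
ft_force: [0.7, -0.3, -0.3]
grip_width: 0.727
grip_force: 50.0
```

Call:
jog_arm --increments '[{"tx": -8, "ty": 0, "tz": 0, "wx": 0, "wy": 0, "wz": 0, "gripper": 0.4}, {"tx": -16, "ty": 0, "tz": 0, "wx": 0, "wy": 0, "wz": 0, "gripper": 0.4}, {"tx": -24, "ty": 0, "tz": 0, "wx": 0, "wy": 0, "wz": 0, "gripper": 0.4}, {"tx": -32, "ty": 0, "tz": 0, "wx": 0, "wy": 0, "wz": 0, "gripper": 0.4}, {"tx": -38, "ty": 0, "tz": 0, "wx": 0, "wy": 0, "wz": 0, "gripper": 0.4}]'

```text
time: 6.02
position: [0.497, 0.2024, 0.038]
tool_rot: [-0.428, 3.112, -0.0]
ft_force: [0.7, -0.3, -1.2]
grip_width: 0.731
grip_force: 50.0
```

Run:
```python
from h import *
from bench import vision
import cv2
t=vision.get_image("top")["color"]; s=vision.get_image("scene")["color"]
y=.272;x=np.array([np.cos(y),np.sin(y)]);p=np.array([.563,.2195])-.060*x
plan([*p,.0365],.272+np.pi)
a=cv2.resize(t[190:310,225:325],None,fx=4,fy=4,interpolation=cv2.INTER_CUBIC)
b=cv2.resize(s[130:250,240:340],None,fx=4,fy=4,interpolation=cv2.INTER_CUBIC)
cv2.imwrite("pics/crop3.png",cv2.convertScaleAbs(np.hstack([a,b]),alpha=1.8))
```

```text
t 6.1167 p [0.4971 0.2025 0.038 ] yaw -2.8686 tilt [ 0.     0.001 -1.   ] grip 0.7277754190669051 F [ 0.3  0.6 -2.8]
tx -8.0 ty -1.4 tz 1.5 wz 0.001
```

View pics/crop3.png

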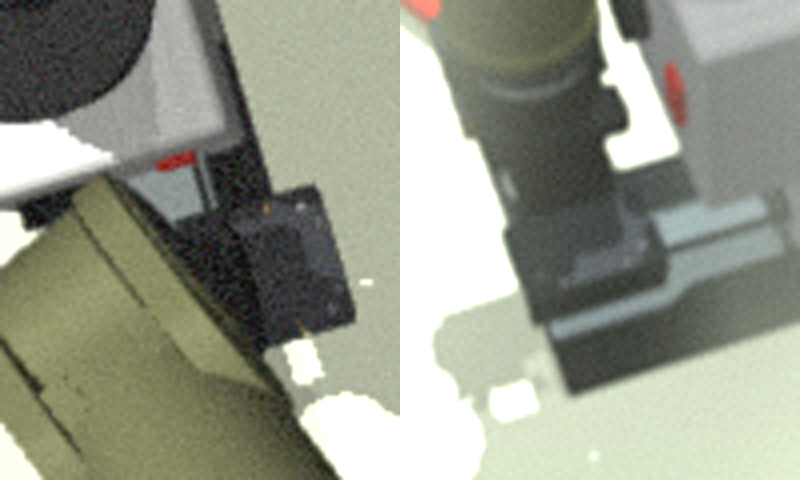

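It is entering between the guides without contact force. I'll lower it to the plate and push in gently, watching the force.

Call:
jog_arm --increments '[{"tx": 0, "ty": 0, "tz": 1, "wx": 0, "wy": 0, "wz": 0, "gripper": 0.4}, {"tx": 0, "ty": 0, "tz": 2, "wx": 0, "wy": 0, "wz": 0, "gripper": 0.4}, {"tx": -2, "ty": 0, "tz": 2, "wx": 0, "wy": 0, "wz": 0, "gripper": 0.4}, {"tx": -4, "ty": 0, "tz": 2, "wx": 0, "wy": 0, "wz": 0, "gripper": 0.4}, {"tx": -6, "ty": 0, "tz": 2, "wx": 0, "wy": 0, "wz": 0, "gripper": 0.4}]'

```text
time: 6.53
position: [0.5022, 0.2038, 0.0361]
tool_rot: [-0.428, 3.112, -0.001]
ft_force: [-0.5, 0.4, -1.3]
grip_width: 0.73
grip_force: 50.0
```

Call:
jog_arm --increments '[{"tx": -1, "ty": 0, "tz": 0, "wx": 0, "wy": 0, "wz": 0, "gripper": 0.4}, {"tx": -2, "ty": 0, "tz": 0, "wx": 0, "wy": 0, "wz": 0, "gripper": 0.4}, {"tx": -3, "ty": 0, "tz": 0, "wx": 0, "wy": 0, "wz": 0, "gripper": 0.4}, {"tx": -3, "ty": 0, "tz": 0, "wx": 0, "wy": 0, "wz": 0, "gripper": 0.4}, {"tx": -3, "ty": 0, "tz": 0, "wx": 0, "wy": 0, "wz": 0, "gripper": 0.4}]'

```text
time: 6.95
position: [0.504, 0.2042, 0.0358]
tool_rot: [0.428, -3.11, 0.002]
ft_force: [-5.4, -2.9, 3.3]
grip_width: 0.732
grip_force: 50.0
```

Call:
jog_arm --increments '[{"tx": -1, "ty": 0, "tz": 0.5, "wx": 0, "wy": 0, "wz": 0, "gripper": 0.4}, {"tx": -2, "ty": 0, "tz": 0.5, "wx": 0, "wy": 0, "wz": 0, "gripper": 0.4}, {"tx": -3, "ty": 0, "tz": 0.5, "wx": 0, "wy": 0, "wz": 0, "gripper": 0.4}, {"tx": -3, "ty": 0, "tz": 0.5, "wx": 0, "wy": 0, "wz": 0, "gripper": 0.4}, {"tx": -3, "ty": 0, "tz": 0.5, "wx": 0, "wy": 0, "wz": 0, "gripper": 0.4}]'

```text
time: 7.37
position: [0.5038, 0.2042, 0.0357]
tool_rot: [0.427, -3.104, 0.006]
ft_force: [-14.4, -6.5, 15.5]
grip_width: 0.73
grip_force: 50.0
```

It's firm against the stop at the expected place. I'll relieve the pressure, then release.

Call:
jog_arm --increments '[{"tx": 2, "ty": 0, "tz": -0.5, "wx": 0, "wy": 0, "wz": 0, "gripper": 0.4}, {"tx": 3, "ty": 0, "tz": -0.5, "wx": 0, "wy": 0, "wz": 0, "gripper": 0.4}, {"tx": 3, "ty": 0, "tz": -0.5, "wx": 0, "wy": 0, "wz": 0, "gripper": 0.8}, {"tx": 3, "ty": 0, "tz": -0.5, "wx": 0, "wy": 0, "wz": 0, "gripper": 1}, {"tx": 3, "ty": 0, "tz": -0.5, "wx": 0, "wy": 0, "wz": 0, "gripper": 1}]'

```text
time: 7.78
position: [0.5061, 0.205, 0.0363]
tool_rot: [-0.427, 3.11, 0.001]
ft_force: [1.5, -0.7, 0.7]
grip_width: 0.87
grip_force: 0.0
```

Call:
jog_arm --increments '[{"tx": 0, "ty": 0, "tz": 0, "wx": 0, "wy": 0, "wz": 0, "gripper": 1}, {"tx": 0, "ty": 0, "tz": 0, "wx": 0, "wy": 0, "wz": 0, "gripper": 1}, {"tx": 0, "ty": 0, "tz": 0, "wx": 0, "wy": 0, "wz": 0, "gripper": 1}, {"tx": 0, "ty": 0, "tz": 0, "wx": 0, "wy": 0, "wz": 0, "gripper": 1}, {"tx": 0, "ty": 0, "tz": 0, "wx": 0, "wy": 0, "wz": 0, "gripper": 1}]'

```text
time: 8.2
position: [0.505, 0.2047, 0.0359]
tool_rot: [-0.428, 3.112, 0.0]
ft_force: [0.4, -0.5, 0.9]
grip_width: 1.0
grip_force: 0.0
```

Now straight up past the rim, tending slightly away from the head, and away for a clear view.

Call:
jog_arm --increments '[{"tx": 0, "ty": 0, "tz": -20, "wx": 0, "wy": 0, "wz": 0, "gripper": 1}, {"tx": 0, "ty": 0, "tz": -50, "wx": 0, "wy": 0, "wz": 0, "gripper": 1}, {"tx": 0, "ty": 0, "tz": -85, "wx": 0, "wy": 0, "wz": 0, "gripper": 1}, {"tx": 20, "ty": -10, "tz": -105, "wx": 0, "wy": 0, "wz": 0, "gripper": 1}, {"tx": 35, "ty": -40, "tz": -105, "wx": 0, "wy": 0, "wz": 0, "gripper": 1}]'

```text
time: 8.62
position: [0.483, 0.1631, 0.1457]
tool_rot: [-0.44, 3.103, 0.006]
ft_force: [0.6, 0.9, -1.1]
grip_width: 1.0
grip_force: 0.0
```

Call:
jog_arm --increments '[{"tx": 0, "ty": -40, "tz": 0, "wx": 0, "wy": 0, "wz": 0, "gripper": 1}, {"tx": 0, "ty": -80, "tz": 0, "wx": 0, "wy": 0, "wz": 0, "gripper": 1}, {"tx": 0, "ty": -120, "tz": 0, "wx": 0, "wy": 0, "wz": 0, "gripper": 1}, {"tx": 0, "ty": -155, "tz": 0, "wx": 0, "wy": 0, "wz": 0, "gripper": 1}, {"tx": 0, "ty": -180, "tz": 0, "wx": 0, "wy": 0, "wz": 0, "gripper": 1}]'

```text
time: 9.03
position: [0.5311, -0.0211, 0.141]
tool_rot: [-0.422, 3.113, -0.003]
ft_force: [0.5, -0.1, 0.7]
grip_width: 1.001
grip_force: 0.0
```

Run:
```python
from h import *
from bench import vision,ctrl
import cv2
t=vision.get_image("top")["color"]; s=vision.get_image("scene")["color"]
cv2.imwrite("pics/top4.png",t);cv2.imwrite("pics/sc4.png",s)
d=np.load("top_cal.npz");K,E=d["K"],d["E"]
d=np.load("scene_cal.npz");K2,E2=d["K"],d["E"]
y=.272;x=np.array([np.cos(y),np.sin(y)]);n=np.array([-x[1],x[0]]);o=np.array([.563,.2195])
for b in(1,-1):
  for z in (.01,.07):
    p=[*(o-.08*x+.032*b*n),z]
    print("home front",b,z,((proj(K,E,p)-[225,190]+.4)*4).round(0),((proj(K2,E2,p)-[240,130]+.4)*4+[400,0]).round(0))
a=cv2.resize(t[190:310,225:325],None,fx=4,fy=4,interpolation=cv2.INTER_CUBIC)
b=cv2.resize(s[130:250,240:340],None,fx=4,fy=4,interpolation=cv2.INTER_CUBIC)
cv2.imwrite("pics/crop4.png",cv2.convertScaleAbs(np.hstack([a,b]),alpha=1.8))
print(ctrl.get_state()["position"])
print(vision.spot_in("top","burr_mid")[:1],vision.spot_in("top","knob_mid")[:1])
```

```text
home front 1 0.01 [143. 331.] [538. 254.]
home front 1 0.07 [132. 335.] [527. 200.]
home front -1 0.01 [248. 300.] [570. 340.]
home front -1 0.07 [242. 302.] [560. 289.]
[ 0.53135036 -0.02291253  0.14056993]
[{'bbox': [430.3, 198.8, 443.2, 217.0], 'conf': 0.69}] []
```

View pics/crop4.png

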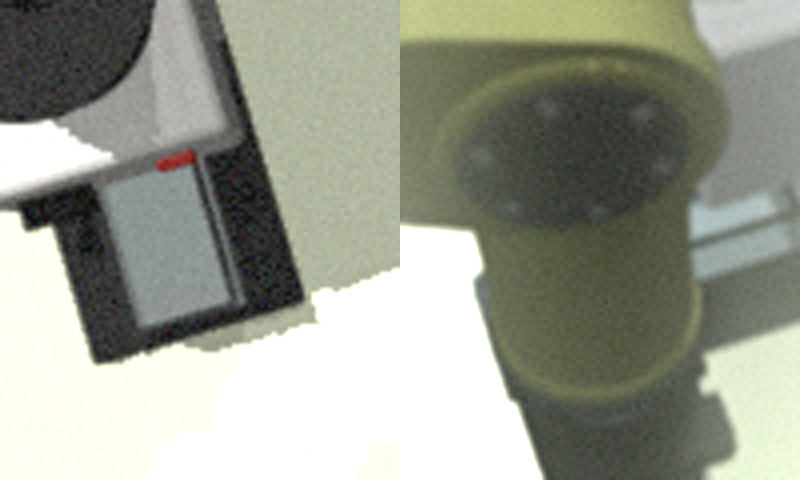

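The container sits between the guides. Its front edge (140,328)–(240,303) in the crop is about 10 mm behind the plate's front edge, which matches the home pose. The burr is where it was, and the arm is clear. I'm handing in.

```bash
python3 -c "
from bench import ctrl
print(ctrl.close_job())"
```

```text
the job is handed in; nothing more can be done
None
```

The empty container is upright between the grinder's guides, pushed home against the back stop and released; the job is handed in at about 9 s of the 54 s allowed, with no verdict returned. In the last overhead picture the burr was still in place; the detector did not report the knob there, and I did not re-measure the tray, flashlight, screwdriver or cup at the end.

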